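# Present a drawn syringe above its vial for the verification photo

## Robot

A 6-joint arm with a two-finger parallel gripper is mounted at the origin on a cart in front of the work surface, level with it; the furniture and walls round the work are solid. World frame = base frame: x ahead of the robot, y to its left, z up, the work surface at z = 0. Lengths are in mm, angles in rad, forces in N, time in s.
With the tool pointing down it reaches from about 275 to 975 mm from the base axis. Payload 8.4 kg.
Tool frame: the origin (TCP) lies midway between the tips of the shut fingers; the grasp point (between the pads) lies 19 mm behind it (robot.grasp_offset is the distance from the TCP to the grasp point, in mm); z points along the fingers, y is the line along which they close (so a half turn about z gives the same grasp; the last joint's range is limited). The gripper opens to 92 mm and grips with 3 to 60 N. Pads are 20 mm wide; open, the fingers measure 128 mm over their backs; the gripper's body (75 mm by 189 mm) begins 69 mm behind the grasp point.
Start: joints at [1.344, 0.353, 1.633, -0, 1.155, -0.002], TCP at [139.318, 609.277, 214.583] pointing down, gripper open.
Joint ranges: [-2.63, 2.63], [-0.92, 2.1], [0.06, 2.66], [-1.3, 4.44], [0, 2.69], [-3.02, 3.02]. Speed limits (rad/s): [2.22, 2.22, 2.79, 3.14, 3.14, 3.14].

## Interface

Orientations are given as a unit quaternion [w, x, y, z].
In Python, from bench import robot gives the robot as it stands.
- The arm moves only by the tool step_arm, never from a script. Its argument "series" is a list that holds one entry, the list of rows, each a list of 7 numbers: the gripper command: -1 is fully open, 1 is shut, values between are in proportion, then the shift along the world's x, y, z scaled (see below), then the turn, a rotation vector about the world's x, y, z scaled (see below). A call has 1 to 20 rows; each row shifts and turns the commanded pose from where the row before left it; what a row does not reach is not made up. The controller multiplies each number of a shift by 0.3 m and each number of a turn by 0.1 rad. A row lasts 1/12 s, in which the tool goes at most 41.7 mm and 7.16 degrees, less where a joint would pass 70% of its speed; a pose out of reach is approached as far as the arm can. A call with a number of a shift or a turn outside -1 to 1 is refused whole. A call with a gripper value outside its range is refused whole. The fingers move at their own pace and stop on an object; "grip_force" is the grip in N (left out, the last holds). Time passes only in rows, so rows that do not move let the fingers close. It gives the time, the measured TCP pose, the force and the opening at its end, in the units of the state.
- robot.read_state(): the state, without advancing time (a new reading comes with each control period).
- robot.capture(name): name is "scene" or "side" or "wrist"; returns the picture (384x512x3 uint8, red, green, blue); there is no depth.
- robot.calibration(name): a dict with "intrinsics" (3x3 intrinsics, pixels), "xyz" and "attitude" of the camera in the world; the wrist camera has in their place "hand_eye" (4x4, takes a point from camera to tool coordinates, whose origin is the TCP and whose axes are the flange's). Camera axes: x right, y up, looking along -z (the intrinsics and any distortion apply to the point x, -y, -z); pixel columns grow to the right and rows downward; lengths in mm; the calibration is good to about 2 mm. A picture is of the moment at which its call begins: read the wrist's pose just before it. calibration takes no time and is no camera call.
- robot.job_done(): hands the job in, once; it reports no verdict.
Trained networks look in the newest picture that a camera, given by its name, has taken for a name from the list of things; names that differ only in an ending like _2 or _b are one class to them, and where a whole thing is asked for, a point or a joint stands for the part that bears it (a point fixed in the world has none). Each returns a list of dicts, best first, with "score" (0 to 1); they miss things now and then, are a little off and sometimes report something else, mostly with a low value. They report only what shows in the picture. A call takes as long as a camera call.
- robot.find_in(camera, label): "bbox" ([left, top, right, bottom] in pixels, round what is visible of it).
- robot.outline_of(camera, label): "region" (384x512 bool, what is visible of it) and "bbox" ([left, top, right, bottom] in pixels, round what is visible of it).
The state is a dict: "clock": time; "joint_positions": joint angles; "dq": joint speeds; "joint_efforts": joint torques, N m; "tcp_pos": TCP position; "ee_rot": TCP orientation; "ft_force": force on the tool from outside, world axes, zero at the start; "wrist_torque": the same for the moment, N m; "width": finger opening in mm.
Only numpy, scipy, OpenCV 4.12 (cv2) and the standard library are available. Lean on these libraries where they do the work, as an engineer would, in place of code of your own. Each camera call takes 0.05 s, during which the arm holds its last target. There are 200 camera calls.

## Task

Prepare the verification photo of a drawn dose: first stand the small screw-cap vial upright in the middle of the photo stand's round pedestal and let go of it. Then take the larger of the two syringes out of the tray and hold it in the air by its barrel in front of the camera: the middle of its barrel straight above the vial and at the height of the lens, the syringe level and square across the camera's view, its nozzle to the robot's right. Finish while still holding it there, motionless; leave the other syringe and everything else on the bench where they are.

Things in the scene. Friction and masses are not known exactly. Their poses are not given: they have to be found in the camera images.
- photo_stand: Fixed photo stand: 8 mm base plate, 285 x 85 mm (x -45 to 240), a pedestal with a white round top, a grey camera on a post at the far end (top 226 mm high). Origin: on the pedestal axis at bench level; x from pedestal to camera (away from the robot within 0.3 rad), z up, -y is the robot's right. The camera looks along -x; its lens axis is 190 mm above the bench and passes over the pedestal, lens front at x 144.
- pedestal_top (a point): centre of the pedestal's flat round top (diameter 40 mm), 70 mm above the bench
- vial: small clear screw-cap vial, 25 mm diameter, 48 mm tall, with a white ribbed cap (21 mm diameter, top 18 mm), standing on the bench near the robot. The only vial of this size. Origin: centre of its underside, z up along its axis. About 20 g.
- big_syringe: larger of two plastic syringes lying flat in the tray, 141 mm long, about 16 g. Origin: at its underside, mid-length; -y to the nozzle, +y to the plunger, z up. Barrel 19 mm diameter, grip it from y = -40 to +20 mm; its axis lies 9.5 mm above the origin (12.5 mm above the bench in the tray). Flange 28 mm wide at y = +25. Starts with the nozzle roughly towards the robot.
- barrel_mid (a point): on the big syringe's barrel axis, at the middle of the barrel (15 mm from the origin towards the nozzle)
- nozzle_tip (a point): on the big syringe's axis, at the very tip of its nozzle
- small_syringe: the smaller syringe, 121 mm long, barrel 16 mm diameter, flange 28 mm wide, lying beside the larger one about 66 mm from it in the same tray (which one lies on which side varies); axes as the larger one. To be left alone.
- tray: fixed steel tray, 170 mm (its x, roughly away from the robot) x 165 mm (its y), rim 14 mm above the bench, floor 3 mm thick, walls 3 mm. Origin: centre of its underside.
- dropper_bottle: bystander: dropper bottle, 36 mm diameter, 84 mm tall; origin centre of underside
- beaker: bystander: glass beaker, 44 mm diameter, 58 mm tall; origin centre of underside
- solvent_a: bystander: screw-cap bottle, 64 mm diameter, 119 mm tall; origin centre of underside
- solvent_b: bystander: screw-cap bottle, 64 mm diameter, 119 mm tall; origin centre of underside
- marker: bystander: felt marker lying flat, 132 mm long (its y), 16 mm thick
- usb_stick: bystander: small data stick lying flat, 51 mm long (its y), 18 mm wide, 8 mm thick
- timer: bystander: flat bench timer, 64 x 60 mm, 20 mm high

How it is judged:
By the outcome, as a careful person would: the job done as asked, in the order asked, and still so for the second after the job is handed in, while the arm keeps its last pose, push and grip.
It also fails if it takes over 58 s, if anything falls off the work surface, if the arm or the gripper's body presses on something with over 40 N, if the wrist force passes 120 N, or if a joint passes its speed limit or range.

## Working session

There is one attempt and no reset: what is moved stays moved. The work goes in short steps, Python scripts to look and compute and a tool call to move; the robot and the scene stay as the last step left them, time stands still between calls to the robot, and variables do not carry over. Pictures are saved under pics/ and viewed, on a budget of 10 in all, crops included, one or two more only if the job needs it, and the job is handed in when it is done.

Besides the shell and the picture viewer there is one more tool, called after "Call:" as a command line: name --argument value ..., lists and objects as JSON in quotes. step_arm: Moves the arm, as the interface text tells. Shifts and turns lie within -1 to 1; 1 stands for 0.3 m of shift or 0.1 rad of turn. Its arguments: {"type":"object","properties":{"series":{"type":"array","items":{"type":"array","items":{"type":"array","items":{"type":"number","minimum":-1,"maximum":1}}}},"grip_force":{"type":"number"}},"required":["series"]}

```bash
mkdir -p pics; ls
cat > h.py <<'E'
import numpy as np, cv2
from scipy.spatial.transform import Rotation as R
from bench import robot
def q2R(q): return R.from_quat([q[1],q[2],q[3],q[0]]).as_matrix()
def cam(name,st=None):
    c=robot.calibration(name); K=np.array(c['intrinsics'])
    if 'hand_eye' in c:
        st=st or robot.read_state(); H=np.array(c['hand_eye']); Rt=q2R(st['ee_rot'])
        return K,Rt@H[:3,:3],Rt@H[:3,3]+np.array(st['tcp_pos']),c
    a=np.array(c['attitude'])
    return K,(a if a.shape==(3,3) else q2R(a)),np.array(c['xyz']),c
def ray(C,uv):
    K,Rc,o,c=C
    d=c.get('distortion'); d=None if d is None else np.array(d,float)
    n=cv2.undistortPoints(np.array([[uv]],float),K,d)[0,0]
    v=Rc@np.array([n[0],-n[1],-1]); return o,v/np.linalg.norm(v)
def atz(C,uv,z):
    o,v=ray(C,uv); return o+v*(z-o[2])/v[2]
def tri(rays):
    A=sum(np.eye(3)-np.outer(v,v) for o,v in rays); b=sum((np.eye(3)-np.outer(v,v))@o for o,v in rays)
    return np.linalg.solve(A,b)
def proj(C,p):
    K,Rc,o,c=C; q=Rc.T@(np.array(p)-o); d=c.get('distortion')
    return cv2.projectPoints(np.array([[q[0],-q[1],-q[2]]]),np.zeros(3),np.zeros(3),K,None if d is None else np.array(d,float))[0][0,0]
def save(n,im): cv2.imwrite('pics/'+n,im[:,:,::-1])
E
python3 - <<'E'
from h import *
np.set_printoptions(precision=3,suppress=True)
for n in ['scene','side','wrist']: print(n,robot.calibration(n))
ims=[robot.capture(n) for n in ['scene','side']]
save('a.png',np.vstack([cv2.resize(i,(400,300)) for i in ims]))
save('s.png',ims[0]);save('sd.png',ims[1])
for l in ['photo_stand','vial','big_syringe','small_syringe','tray']:
  for n in ['scene','side']:
    print(l,n,[(np.round(d['bbox']),round(d['score'],2)) for d in robot.find_in(n,l)][:3])
print(robot.read_state())
E
```

```text
pics
scene {'intrinsics': array([[353.564,   0.   , 257.052],
       [  0.   , 353.564, 190.689],
       [  0.   ,   0.   ,   1.   ]]), 'xyz': array([   8.872, -325.926,  582.179]), 'attitude': array([ 0.8  ,  0.408, -0.195, -0.394])}
side {'intrinsics': array([[385.46 ,   0.   , 253.363],
       [  0.   , 385.46 , 185.787],
       [  0.   ,   0.   ,   1.   ]]), 'xyz': array([ 207.972, -573.067,  809.315]), 'attitude': array([ 0.885,  0.383, -0.101, -0.245])}
wrist {'intrinsics': array([[312.476,   0.   , 257.881],
       [  0.   , 312.476, 193.384],
       [  0.   ,   0.   ,   1.   ]]), 'hand_eye': array([[   0.001,    0.968,    0.249,   70.192],
       [   1.   ,   -0.001,   -0.001,    1.012],
       [  -0.001,    0.249,   -0.968, -170.197],
       [   0.   ,    0.   ,    0.   ,    1.   ]])}
photo_stand scene [(array([339., 106., 419., 236.]), 0.8), (array([253., 219., 276., 257.]), 0.55)]
photo_stand side [(array([302., 151., 410., 260.]), 0.92)]
vial scene [(array([342., 273., 362., 293.]), 0.52)]
vial side [(array([265., 280., 278., 300.]), 0.73), (array([253., 172., 268., 198.]), 0.17)]
big_syringe scene [(array([251., 222., 280., 260.]), 0.8)]
big_syringe side [(array([211., 219., 247., 248.]), 0.74), (array([304., 150., 411., 259.]), 0.39)]
small_syringe scene [(array([279., 233., 306., 266.]), 0.62)]
small_syringe side [(array([227., 235., 266., 267.]), 0.56)]
tray scene [(array([226., 213., 327., 289.]), 0.59)]
tray side [(array([193., 211., 282., 285.]), 0.73)]
{'clock': 0.6, 'joint_positions': array([ 1.344,  0.353,  1.633, -0.   ,  1.155, -0.002]), 'dq': array([ 0.002,  0.001, -0.001,  0.002, -0.   ,  0.001]), 'joint_efforts': array([  0.001, -59.347, -33.444,   0.07 ,   0.016,  -0.   ]), 'tcp_pos': array([139.323, 609.278, 214.621]), 'ee_rot': array([0.   , 0.112, 0.994, 0.   ]), 'ft_force': array([0.184, 0.511, 0.288]), 'wrist_torque': array([ 0.003,  0.037, -0.024]), 'width': 91.66091197741838}
```

View pics/s.png

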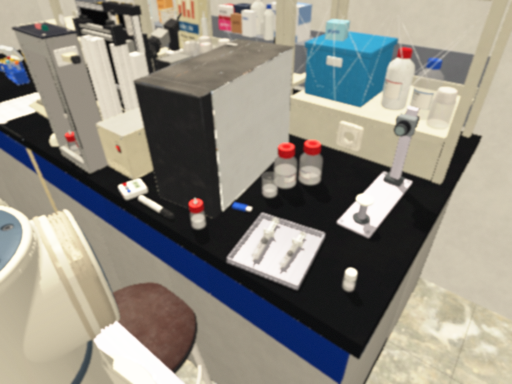

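View pics/sd.png

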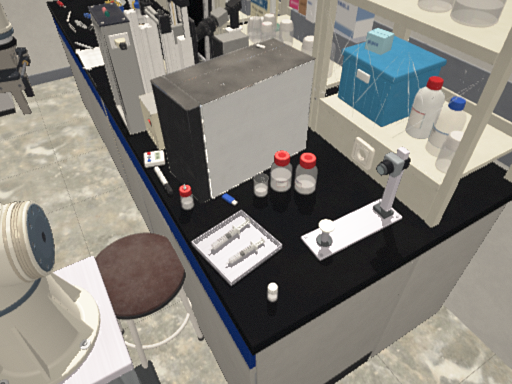

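Both views show the vial (scene 349,281; side 272,292), the tray with two syringes (larger one to the left/far), the pedestal (scene 361,215; side 325,233), and a tall instrument box between the arm and the work.

Run:
```python
from h import *
np.set_printoptions(precision=1,suppress=True)
A,B=cam('scene'),cam('side')
def t(n,a,b):
    ra,rb=ray(A,a),ray(B,b); p=tri([ra,rb]); print(n,p,'res',proj(A,p)-a,proj(B,p)-b)
t('vialmid',(349.5,280),(272,291))
t('pedtop',(361.5,199),(325.5,226))
t('lens/cam',(402,128),(386,168))
t('bigsyr',(265.5,241),(229,233.5)); t('small',(292.5,249.5),(246.5,251))
t('traynear',(230,262),(195,244)); t('tray right',(297,284),(238,280)); t('tray far',(324,235),(280,245));t('tray left',(262,214),(240,213))
t('box fl top',(138,85),(155,80));t('box fr top',(211,93),(200,108));t('box rr top',(294,45),(314,60))
t('box fr bot',(218,206),(210,194)); t('box rr bot',(290,140),(313,133))
t('shelf post',(437,180),(430,215))
t('solv_b',(312,146),(307,158)); t('dropper',(196,202),(185,188));t('beaker top',(268,176),(261,178))
t('stand nearleft',(338,224),(303,238));t('stand nearright',(370,236),(318,257));t('standfarR',(412,182),(402,219));t('shelf front corner',(290,95),(310,100))
st=robot.read_state(); print(q2R(st['ee_rot']))
```

```text
vialmid [ 482.2 -182.3   23.8] res [-0.5 -1. ] [0.1 0.9]
pedtop [ 689.  -109.3   60.9] res [0.4 0.7] [-0.2 -0.8]
lens/cam [ 850.3 -118.9  188.3] res [0.1 0.1] [-0.  -0.1]
bigsyr [481.4  26.1  10.8] res [-0.8 -1.7] [0.3 1.6]
small [495.5 -41.    8. ] res [-0. -0.] [0. 0.]
traynear [394.4  58.   -7.8] res [-0.4 -0.8] [0.1 0.7]
tray right [443.3 -87.9 -22.9] res [-0.2 -0.4] [0.  0.3]
tray far [577.1 -73.7  11.7] res [-0.4 -0.7] [0.1 0.7]
tray left [543.5  79.6  15.5] res [0.4 0.7] [-0.2 -0.7]
box fl top [459.5 369.  308.6] res [-1.  -1.2] [0.7 1.1]
box fr top [499.3 175.4 317.4] res [0.5 0.6] [-0.3 -0.6]
box rr top [863.5 213.2 331.4] res [0.3 0.4] [-0.2 -0.5]
box fr bot [506.5 194.9  10.1] res [0.2 0.3] [-0.1 -0.3]
box rr bot [952.8 275.5  -1.7] res [-1.7 -3.3] [1.  3.5]
shelf post [ 986.  -208.5    7.9] res [-1.9 -3.4] [0.7 3.9]
solv_b [768.3  82.  110.7] res [-0.5 -0.9] [0.3 0.9]
dropper [434.6 193.   70.4] res [-0.  -0.1] [0.  0.1]
beaker top [650.1 140.8  48.3] res [0.2 0.2] [-0.1 -0.3]
stand nearleft [652.3 -73.5  -7.7] res [-0.3 -0.6] [0.1 0.6]
stand nearright [ 633.  -160.    18.4] res [-0.8 -1.5] [0.2 1.6]
standfarR [ 921.4 -165.3    5.5] res [0.2 0.4] [-0.1 -0.4]
shelf front corner [885.9 235.7 182.9] res [-0.5 -0.9] [0.4 0.9]
[[-1.   0.2  0. ]
 [ 0.2  1.   0. ]
 [-0.   0.  -1. ]]
```

Call:
step_arm --series '[[[-1,0,-0.13,0,0,0,0],[-1,0,-0.13,0,0,0,0],[-1,0,-0.13,0,0,0,0],[-1,0,-0.13,0,0,0,0],[-1,0,-0.13,0,0,0,-1],[-1,0,-0.13,0,0,0,-1],[-1,0.084,-0.097,0,0,0,-1],[-1,0.084,-0.097,0,0,0,-1],[-1,0.084,-0.097,0,0,0,-1],[-1,0.084,-0.097,0,0,0,-1],[-1,0.084,-0.097,0,0,0,-1],[-1,0.084,-0.097,0,0,0,-1]]]'

```text
clock: 1.6
tcp_pos: [291.4, 199.2, 215.0]
ee_rot: [0.0, 0.492, 0.87, 0.001]
ft_force: [0.6, 0.9, -1.2]
width: 92.1
```

Call:
step_arm --series '[[[-1,0.04,-0.12,0,0,0,-1],[-1,0.04,-0.12,0,0,0,-1],[-1,0.04,-0.12,0,0,0,-1],[-1,0.04,-0.12,0,0,0,-1],[-1,0.04,-0.12,0,0,0,-1],[-1,0.04,-0.12,0,0,0,-1],[-1,0.04,-0.12,0,0,0,-1],[-1,0.04,-0.12,0,0,0,0],[-1,0.04,-0.12,0,0,0,0],[-1,0,0,0,0,0,0]]]'

```text
clock: 2.43
tcp_pos: [400.8, -128.7, 215.2]
ee_rot: [0.002, 0.761, 0.649, 0.0]
ft_force: [-0.1, 0.2, -0.3]
width: 91.9
```

```bash
cat >> h.py <<'E'
def look(l,names=('scene','side','wrist')):
    for n in names:
        r=robot.outline_of(n,l)[:2]
        for d in r:
            m=d['region'].astype(np.uint8); ys,xs=np.nonzero(m)
            if len(xs)==0: continue
            rc=cv2.minAreaRect(np.c_[xs,ys].astype(np.float32))
            print(l,n,'s%.2f'%d['score'],'bb',np.round(d['bbox'],1),'c',np.round([xs.mean(),ys.mean()],1),'rect',np.round(cv2.boxPoints(rc),1).tolist())
E
python3 - <<'E'
from h import *
np.set_printoptions(precision=1,suppress=True)
C=cam('wrist'); im=robot.capture('wrist'); save('w1.png',im)
np.savez('w1.npz',*C[:3])
for l in ['vial','big_syringe','small_syringe','photo_stand','tray']: look(l,('wrist',))
for l in ['vial']: look(l,('scene','side'))
E
```

```text
vial wrist s0.62 bb [315.  194.4 344.  222.5] c [328.7 207.3] rect [[311.70001220703125, 200.5], [329.0, 189.0], [345.79998779296875, 214.1999969482422], [328.5, 225.6999969482422]]
vial wrist s0.23 bb [266.9  62.9 375.6 104.9] c [323.2  84.5] rect [[264.79998779296875, 84.0999984741211], [372.3999938964844, 58.900001525878906], [377.8999938964844, 82.19999694824219], [270.29998779296875, 107.5]]
big_syringe wrist s0.92 bb [246.    0.2 367.1  53.7] c [299.4  24.1] rect [[244.1999969482422, 40.79999923706055], [358.1000061035156, -18.899999618530273], [369.29998779296875, 2.4000000953674316], [255.39999389648438, 62.099998474121094]]
small_syringe wrist s0.86 bb [266.7  65.3 372.9 106.6] c [321.7  85.1] rect [[266.70001220703125, 96.30000305175781], [368.6000061035156, 55.900001525878906], [377.29998779296875, 77.80000305175781], [275.3999938964844, 118.19999694824219]]
photo_stand wrist s0.84 bb [451.5  85.2 510.7 164.7] c [481.1 124.1] rect [[451.0, 84.0], [511.0, 84.0], [511.0, 163.0], [451.0, 163.0]]
tray wrist s0.94 bb [214.1   3.  406.5 150. ] c [309.3  65.5] rect [[211.89999389648438, 4.199999809265137], [363.29998779296875, -48.599998474121094], [414.79998779296875, 98.9000015258789], [263.29998779296875, 151.8000030517578]]
vial scene s0.78 bb [341.  271.4 358.5 294.3] c [350.1 279.9] rect [[340.5, 288.5], [347.8999938964844, 266.29998779296875], [360.5, 270.5], [353.1000061035156, 292.70001220703125]]
vial scene s0.38 bb [301.4 136.9 322.6 183.5] c [310.7 163.2] rect [[299.0, 140.0], [322.0, 140.0], [322.0, 184.0], [299.0, 184.0]]
```

View pics/w1.png

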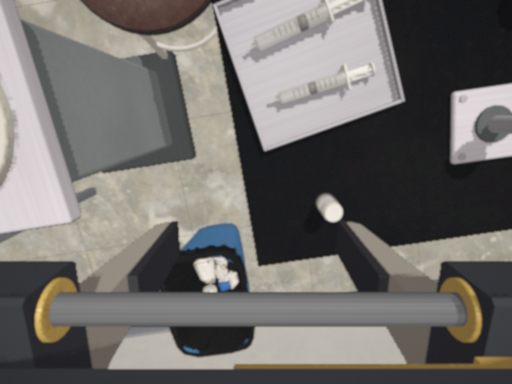

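Wrist view: vial seen from above, cap at about (334,212); big syringe upper one (nozzle at 250,52), pedestal at (494,124).

Run:
```python
from h import *
np.set_printoptions(precision=1,suppress=True)
A,B,W=cam('scene'),cam('side'),cam('wrist')
print('cap@48',atz(W,(333.5,212),48),'mid@24',atz(W,(328.7,207.3),24))
p=tri([ray(A,(349.9,280.5)),ray(B,(272,291)),ray(W,(328.7,207.3))]);print('tri',p,[proj(C,p) for C in (A,B,W)])
print('proj base/top of (484,-184)',[proj(W,(484,-184,z)) for z in (0,24,48)])
p=tri([ray(A,(361.5,198.5)),ray(B,(325.5,226)),ray(W,(494,124))]);print('ped?',p)
for uv in [(250,52),(340,10),(276,103),(372,70)]: print(atz(W,uv,12.5))
im=cv2.imread('pics/w1.png')[170:240,290:370]; im=cv2.resize(im,None,fx=6,fy=6,interpolation=cv2.INTER_CUBIC)
cv2.imwrite('pics/w1c.png',im)
```

```text
cap@48 [ 477.2 -171.8   48. ] mid@24 [ 476.9 -173.5   24. ]
tri [ 482.6 -179.4   18.1] [array([347.3, 280.1]), array([271.4, 292.3]), array([332.7, 209.8])]
proj base/top of (484,-184) [array([330.9, 208.8]), array([335.4, 214.6]), array([340.4, 221.2])]
ped? [ 677.4 -107.1   55.9]
[410.3  13.9  12.5]
[512.   40.5  12.5]
[431.3 -43.9  12.5]
[542.2 -25.   12.5]
```

View pics/w1c.png

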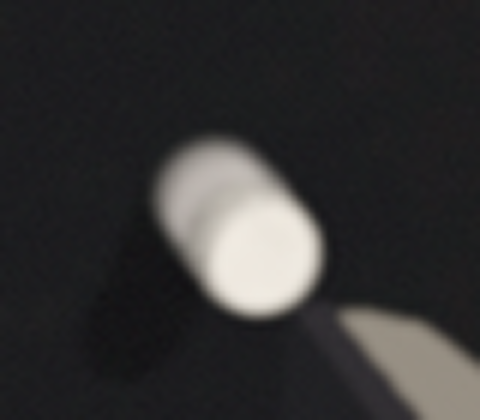

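Call:
step_arm --series '[[[-1,0.0635,-0.038,-0.08,0,0,0],[-1,0.0635,-0.038,-0.08,0,0,0],[-1,0.0635,-0.038,-0.08,0,0,0],[-1,0.0635,-0.038,-0.08,0,0,0],[-1,0,0,0,0,0,0],[-1,0,0,0,0,0,0]]]'

```text
clock: 3.33
tcp_pos: [474.2, -168.1, 117.2]
ee_rot: [-0.001, 0.759, 0.651, -0.001]
ft_force: [0.3, 0.5, 0.5]
width: 92.1
```

Run:
```python
from h import *
np.set_printoptions(precision=1,suppress=True)
W=cam('wrist'); im=robot.capture('wrist'); save('w2.png',im); look('vial',('wrist',)); print(W[2],robot.read_state()['tcp_pos'])
d=np.load('w1.npz');W1=(d['arr_0'],d['arr_1'],d['arr_2'],{})
for n,z in (('cap',48),('base',0)): print(n,atz(W1,{'cap':(333.8,212.8),'base':(325.8,202)}[n],z))
print([proj(W,(477,-174,z)) for z in (0,30,48)])
```

```text
vial wrist s0.59 bb [252.  194.8 281.1 233.2] c [266.6 211.2] rect [[253.0, 192.0], [280.0, 192.0], [280.0, 230.0], [253.0, 230.0]]
[485.1 -98.3 287.4] [ 474.3 -168.1  119.1]
cap [ 480.2 -180.4   48. ]
base [ 481.2 -181.6    0. ]
[array([262.3, 196.2]), array([262.6, 205.1]), array([262.9, 211.5])]
```

View pics/w2.png

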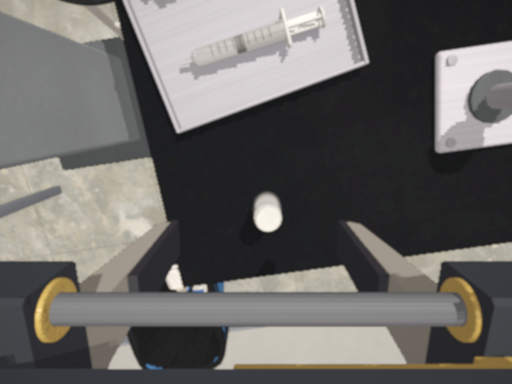

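Wrist view: cap at about (267,215), base about (266,198), pedestal at (495,97). The two pose readings disagreed between calls, so I check how steady the state readings are.

Run:
```python
from h import *
np.set_printoptions(precision=2,suppress=True)
for i in range(4):
    s=robot.read_state(); W=cam('wrist',s); print(s['clock'],s['tcp_pos'],s['ee_rot']*100,W[2],'cap',atz(W,(267,215),48),'base',atz(W,(266,199),0)); robot.capture('wrist')
```

```text
3.4333 [ 474.34 -168.13  119.08] [-0.02 75.91 65.09 -0.01] [484.8  -98.17 289.28] cap [ 480.1  -178.14   48.  ] base [ 480.55 -177.94    0.  ]
3.4833 [ 474.52 -168.29  119.54] [ 0.03 75.91 65.09  0.02] [484.81 -98.26 289.73] cap [ 480.35 -178.49   48.  ] base [ 480.85 -178.28    0.  ]
3.5333 [ 474.68 -168.42  119.78] [ 0.06 75.92 65.09  0.04] [484.86 -98.35 289.96] cap [ 480.55 -178.71   48.  ] base [ 481.08 -178.5     0.  ]
3.5833 [ 474.8  -168.56  119.89] [ 0.08 75.92 65.08  0.05] [484.93 -98.46 290.07] cap [ 480.7  -178.91   48.  ] base [ 481.25 -178.69    0.  ]
```

Call:
step_arm --series '[[[-1,0.0227,-0.0353,0,0,0,0],[-1,0,0,-0.09,0,0,0],[-1,0,0,-0.09,0,0,0],[-1,0,0,-0.09,0,0,0],[-1,0,0,-0.09,0,0,0],[-1,0,0,0,0,0,0],[-1,0,0,0,0,0,0],[0.2,0,0,0,0,0,0],[0.6,0,0,0,0,0,0],[1,0,0,0,0,0,0],[1,0,0,0,0,0,0],[1,0,0,0,0,0,0],[1,0,0,0,0,0,0]]]' --grip_force 12

```text
clock: 4.72
tcp_pos: [481.9, -179.6, 11.1]
ee_rot: [0.0, 0.759, 0.651, 0.0]
ft_force: [0.6, -1.0, -1.0]
width: 53.8
```

Call:
step_arm --series '[[[1,0,0,0,0,0,0],[1,0,0,0,0,0,0],[1,0,0,0,0,0,0],[1,0,0,0,0,0,0],[1,0,0,0,0,0,0],[1,0,0,0,0,0,0]]]'

```text
clock: 5.22
tcp_pos: [481.5, -179.5, 10.5]
ee_rot: [-0.0, 0.759, 0.651, -0.0]
ft_force: [0.3, 0.3, -0.3]
width: 24.7
```

Call:
step_arm --series '[[[1,0,0,0.11,0,0,0],[1,0,0,0.12,0,0,0],[1,0,0,0.12,0,0,0],[1,0,0,0.12,0,0,0],[1,0.12,0.01,0,0,0,0],[1,0.12,0.01,0,0,0,0],[1,0.12,0.01,0,0,0,0],[1,0.12,0,0,0,0,0],[1,0,0,0,0,0,0],[1,0,0,0,0,0,0],[1,0,0,0,0,0,0],[1,0,0,0,0,0,0],[1,0,0,0,0,0,0],[1,0,0,0,0,0,0]]]'

```text
clock: 6.38
tcp_pos: [624.7, -170.7, 151.9]
ee_rot: [-0.0, 0.76, 0.65, -0.0]
ft_force: [0.3, 0.9, -0.0]
width: 24.6
```

Run:
```python
from h import *
np.set_printoptions(precision=2,suppress=True)
s=robot.read_state(); print(s['tcp_pos'],s['width'],s['ft_force'],s['dq'])
W=cam('wrist',s); np.savez('w3.npz',*W[:3]); im=robot.capture('wrist'); save('w3.png',im); look('photo_stand',('wrist',));look('vial',('wrist',))
```

```text
[ 624.71 -170.69  151.86] 24.559094556009416 [ 0.33  0.89 -0.  ] [ 0.    0.   -0.01  0.    0.    0.  ]
photo_stand wrist s0.86 bb [259.8  46.8 511.8 169.3] c [387.5 107. ] rect [[256.0, 80.69999694824219], [510.8999938964844, 44.29999923706055], [523.5999755859375, 133.3000030517578], [268.70001220703125, 169.8000030517578]]
vial wrist s0.78 bb [235.1 221.  279.7 293.9] c [257.6 255.1] rect [[235.0, 219.0], [280.0, 219.0], [280.0, 290.0], [235.0, 290.0]]
```

View pics/w3.png

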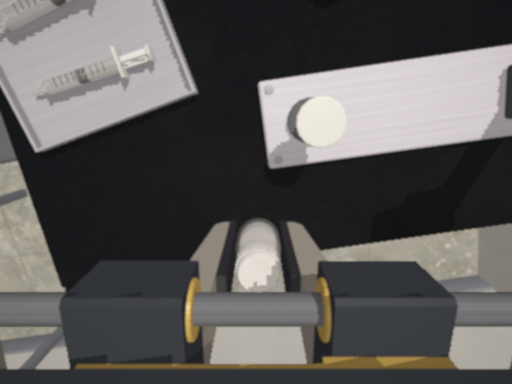

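Run:
```python
from h import *
np.set_printoptions(precision=2,suppress=True)
d=np.load('w3.npz');W=(d['arr_0'],d['arr_1'],d['arr_2'],{})
im=cv2.imread('pics/w3.png'); c=im[85:160,280:362]; b=c.astype(int); print(im[121,320],im[121,400],im[150,330])
m=((b[:,:,2]-b[:,:,0])>8)&(b[:,:,2]>190); n,l,s,ce=cv2.connectedComponentsWithStats(m.astype(np.uint8)); k=1+np.argmax(s[1:,4]); print(s[k],ce[k]+[280,85])
cn=cv2.findContours((l==k).astype(np.uint8),0,2)[0][0]; e=cv2.fitEllipse(cn); uv=np.array(e[0])+[280,85]; print(e,uv)
for z in (65,70,75): print(z,atz(W,uv,z))
for a in [(260.5,82),(511,46),(269,167.5),(511,134)]: print(a,atz(W,a,8))
A,B=cam('scene'),cam('side')
for n in ('s','sd'): 
  i=cv2.imread(f'pics/{n}.png'); u,v=((361,198) if n=='s' else (325,226)); r=i[v-25:v+20,u-25:u+25]; cv2.imwrite(f'pics/{n}c.png',cv2.resize(r,None,fx=8,fy=8,interpolation=cv2.INTER_CUBIC))
a,b=cv2.imread('pics/sc.png'),cv2.imread('pics/sdc.png'); cv2.imwrite('pics/pc.png',np.hstack([a,b]))
```

```text
[221 233 238] [214 211 218] [212 210 217]
[  17   11   50   52 2054] [321.4  121.21]
((41.38413619995117, 36.156341552734375), (48.92764663696289, 51.798057556152344), 24.567520141601562) [321.38 121.16]
65 [ 684.78 -114.41   65.  ]
70 [ 683.82 -114.14   70.  ]
75 [ 682.85 -113.88   75.  ]
(260.5, 82) [642.3  -72.46   8.  ]
(511, 46) [876.33 -76.75   8.  ]
(269, 167.5) [ 638.44 -155.      8.  ]
(511, 134) [ 879.98 -158.49    8.  ]
```

View pics/pc.png

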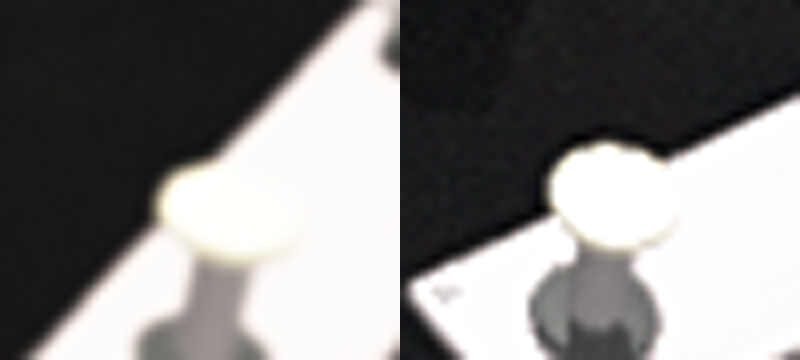

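Crops: pedestal disc centre at scene (364.9,199.5) and side (326.9,225.6).

Run:
```python
from h import *
np.set_printoptions(precision=2,suppress=True)
d=np.load('w3.npz');W=(d['arr_0'],d['arr_1'],d['arr_2'],{})
A,B=cam('scene'),cam('side'); uv=[(364.9,199.5),(326.9,225.6),(321.4,121.2)]
for S in ([0,1,2],[0,2],[1,2],[0,1]):
  p=tri([ray((A,B,W)[i],uv[i]) for i in S]); print(S,p,[proj((A,B,W)[i],p)-uv[i] for i in S])
```

```text
[0, 1, 2] [ 686.01 -115.96   67.03] [array([-0.45, -0.16]), array([-0.57,  0.2 ]), array([2.22, 1.74])]
[0, 2] [ 684.99 -115.78   67.21] [array([-0.69, -0.04]), array([0.97, 1.72])]
[1, 2] [ 685.96 -115.36   67.  ] [array([-0.73,  0.06]), array([2.07, 1.  ])]
[0, 1] [ 688.   -116.12   65.98] [array([-0.11, -0.19]), array([0.04, 0.2 ])]
```

Run:
```python
from h import *
np.set_printoptions(precision=2,suppress=True)
d=np.load('w3.npz');W=(d['arr_0'],d['arr_1'],d['arr_2'],{})
print('cap',atz(W,(257.3,270),189.4), 'vs tcp 624.7 -170.7')
print('expected px cap',proj(W,(624.7,-170.7,189.4)),'bottom',proj(W,(624.7,-170.7,141.4)))
```

```text
cap [ 624.19 -170.73  189.4 ] vs tcp 624.7 -170.7
expected px cap [258.36 269.79] bottom [258.2  232.04]
```

Call:
step_arm --series '[[[1,0.1,0.02,0,0,0,0],[1,0.1,0.02,0,0,0,0],[1,0,0,-0.06,0,0,0],[1,0,0,-0.06,0,0,0],[1,0,0,0,0,0,0],[1,0,0,0,0,0,0],[1,0,0,0,0,0,0],[1,0,0,0,0,0,0],[1,0,0,0,0,0,0],[1,0,0,0,0,0,0]]]'

```text
clock: 7.37
tcp_pos: [685.9, -158.8, 116.7]
ee_rot: [0.001, 0.759, 0.651, 0.0]
ft_force: [-0.6, 0.1, -0.4]
width: 24.7
```

Run:
```python
from h import *
np.set_printoptions(precision=2,suppress=True)
s=robot.read_state(); W=cam('wrist',s); im=robot.capture('wrist'); save('w4.png',im); print(s['tcp_pos'],W[2])
b=im.astype(int); m=((b[:,:,0]-b[:,:,2])>8)&(b[:,:,0]>190); m[230:]=0; m[:,:180]=0
n,l,st,ce=cv2.connectedComponentsWithStats(m.astype(np.uint8)); k=1+np.argmax(st[1:,4]); print(st[k],ce[k])
cn=cv2.findContours((l==k).astype(np.uint8),0,2)[0][0]; e=cv2.fitEllipse(cv2.convexHull(cn)); print(e,atz(W,e[0],70),atz(W,e[0],67))
```

```text
[ 685.93 -158.75  116.66] [696.16 -88.71 286.85]
[ 217  126   58   57 2581] [245.2  153.73]
((245.16415405273438, 153.65066528320312), (56.684043884277344, 57.99260711669922), 119.96255493164062) [ 683.78 -114.14   70.  ] [ 683.61 -114.49   67.  ]
```

View pics/w4.png

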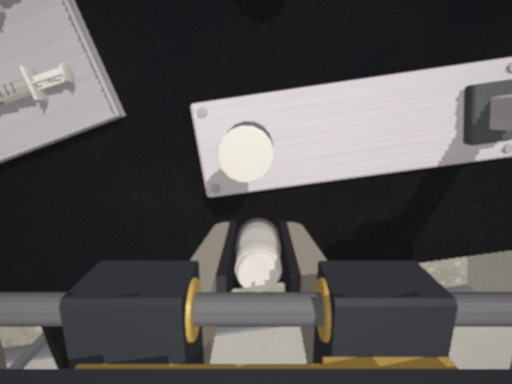

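Disc at (245,154): the pedestal centre from two wrist views agrees within 0.1 mm at (683.8, -114.1). Vial hangs upright at the TCP.

Call:
step_arm --series '[[[1,-0.003,0.0743,0,0,0,0],[1,-0.003,0.0743,0,0,0,0],[1,0,0,0,0,0,0],[1,0,0,-0.05,0,0,0],[1,0,0,-0.04,0,0,0],[1,0,0,-0.026,0,0,0],[1,0,0,0,0,0,0],[1,0,0,0,0,0,0],[1,0,0,0,0,0,0],[1,0,0,0,0,0,0]]]'

```text
clock: 8.25
tcp_pos: [683.8, -114.3, 80.8]
ee_rot: [0.0, 0.76, 0.65, -0.0]
ft_force: [-0.1, 0.3, 0.7]
width: 24.9
```

Call:
step_arm --series '[[[1,0,0,-0.002,0,0,0],[1,0,0,-0.002,0,0,0],[1,0,0,0,0,0,0],[1,0,0,0,0,0,0]]]'

```text
clock: 8.58
tcp_pos: [683.7, -113.9, 79.6]
ee_rot: [-0.0, 0.759, 0.651, -0.0]
ft_force: [-0.3, -0.2, -0.3]
width: 24.6
```

Call:
step_arm --series '[[[1,0,0,-0.002,0,0,0],[1,0,0,-0.002,0,0,0],[1,0,0,0,0,0,0],[1,0,0,0,0,0,0]]]'

```text
clock: 8.92
tcp_pos: [683.8, -113.9, 78.7]
ee_rot: [0.0, 0.759, 0.651, 0.0]
ft_force: [-1.5, 0.3, 4.0]
width: 24.8
```

Run:
```python
from h import *
np.set_printoptions(precision=2,suppress=True)
f=[]
for i in range(4):
    s=robot.read_state(); f.append(s['ft_force']); print(s['tcp_pos'],s['ft_force'],s['joint_efforts'][1:3]); robot.capture('wrist')
```

```text
[ 683.8  -113.9    78.65] [-1.46  0.31  4.02] [-69.33 -28.78]
[ 683.82 -113.91   78.64] [-0.63  0.43  4.57] [-69.12 -28.72]
[ 683.81 -113.9    78.63] [-1.37  1.23  4.15] [-68.92 -28.65]
[ 683.83 -113.95   78.65] [-1.8  -0.17  4.13] [-68.71 -28.59]
```

Call:
step_arm --series '[[[0.3,0,0,0,0,0,0],[0,0,0,0,0,0,0],[-0.5,0,0,0,0,0,0],[-1,0,0,0,0,0,0],[-1,0,0,0,0,0,0],[-1,0,0,0,0,0,0],[-1,0,0,0,0,0,0],[-1,0,0,0.05,0,0,0],[-1,0,0,0.1,0,0,0],[-1,0,0,0.1,0,0,0],[-1,0,0,0.1,0,0,0]]]'

```text
clock: 10.03
tcp_pos: [683.3, -113.9, 184.2]
ee_rot: [-0.0, 0.759, 0.651, -0.0]
ft_force: [0.1, 0.3, -0.4]
width: 91.7
```

Call:
step_arm --series '[[[-1,-0.1,0.056,0.007,0,0,-1],[-1,-0.1,0.056,0.007,0,0,-1],[-1,-0.1,0.056,0.007,0,0,-1],[-1,-0.1,0.056,0.007,0,0,-1],[-1,-0.1,0.056,0.007,0,0,-1],[-1,-0.1,0.056,0.007,0,0,-1],[-1,-0.1,0.056,0.007,0,0,-1],[-1,-0.1,0.056,0.007,0,0,-1],[-1,0,0,0,0,0,-1],[-1,0,0,0,0,0,-1],[-1,0,0,0,0,0,-1],[-1,0,0,0,0,0,-0.5],[-1,0,0,0,0,0,0],[-1,0,0,0,0,0,0],[-1,0,0,0,0,0,0],[-1,0,0,0,0,0,0],[-1,0,0,0,0,0,0]]]'

```text
clock: 11.45
tcp_pos: [443.7, 20.4, 200.1]
ee_rot: [-0.0, 0.991, 0.133, -0.0]
ft_force: [0.3, -0.4, -0.2]
width: 91.6
```

Run:
```python
from h import *
np.set_printoptions(precision=2,suppress=True)
s=robot.read_state(); W=cam('wrist',s); im=robot.capture('wrist'); save('w5.png',im); print(s['tcp_pos'],s['joint_positions'],s['dq'],q2R(s['ee_rot'])[:,1]); np.savez('w5.npz',*W[:3])
look('big_syringe',('wrist',)); look('small_syringe',('wrist',))
```

```text
[443.73  20.42 200.14] [0.04 0.08 2.02 0.   1.04 1.35] [ 0. -0.  0.  0.  0.  0.] [ 0.26 -0.96 -0.  ]
big_syringe wrist s0.55 bb [249.8  77.5 274.7 206. ] c [260.6 143.1] rect [[249.0, 78.0], [272.0, 78.0], [272.0, 204.0], [249.0, 204.0]]
small_syringe wrist s0.75 bb [306.3 101.  340.2 203. ] c [319.9 151.2] rect [[292.1000061035156, 199.3000030517578], [321.20001220703125, 96.0], [344.5, 102.5], [315.3999938964844, 205.8000030517578]]
```

View pics/w5.png

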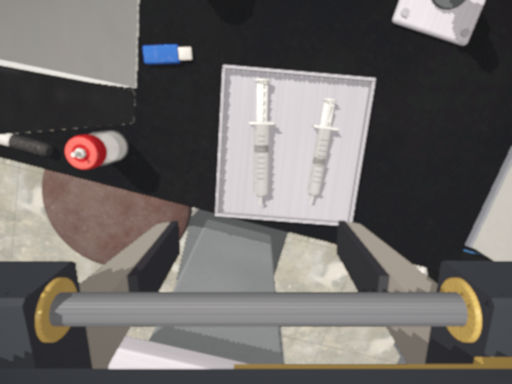

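Big syringe lies almost along the tool's x: nozzle tip at (263.5,205), plunger end (262.5,79), flange (262,124); small one to its right at (320,150).

```bash
python3 - <<'E'
from h import *
np.set_printoptions(precision=2,suppress=True)
d=np.load('w5.npz');W=(d['arr_0'],d['arr_1'],d['arr_2'],{})
im=cv2.imread('pics/w5.png')
g=cv2.cvtColor(im,6)
for r in (85,105,135,142,158,165,172,180,188): print(r,g[r,246:282].tolist())
n=atz(W,(263.5,206),12.5);p=atz(W,(262.3,79),12.5);f=atz(W,(262,124.5),12.5)
u=(p-n)/np.linalg.norm(p-n); print(n,p,np.linalg.norm(p-n),'ang',np.degrees(np.arctan2(u[1],u[0])),'flange from nozzle',np.dot(f-n,u),'(95.5 expected) origin',(n+p)/2,'bmid',n+u*55.5)
E
cat > /dev/null; python3 -c "
import cv2;i=cv2.imread('pics/w5.png')[70:215,225:345];cv2.imwrite('pics/w5c.png',cv2.resize(i,None,fx=4,fy=4,interpolation=cv2.INTER_CUBIC))"
```

```text
85 [218, 217, 215, 216, 216, 216, 214, 215, 214, 213, 226, 254, 255, 255, 255, 255, 251, 227, 207, 209, 211, 195, 171, 162, 165, 173, 185, 197, 207, 214, 218, 217, 215, 215, 216, 217]
105 [214, 214, 214, 214, 213, 212, 213, 214, 216, 220, 235, 254, 255, 255, 255, 255, 247, 229, 232, 239, 227, 198, 169, 165, 183, 205, 215, 217, 218, 217, 215, 214, 215, 216, 216, 215]
135 [213, 211, 210, 210, 211, 213, 213, 209, 206, 207, 210, 208, 203, 199, 200, 200, 197, 196, 196, 198, 198, 193, 181, 168, 162, 161, 160, 161, 174, 198, 212, 214, 211, 212, 216, 217]
142 [213, 211, 209, 210, 212, 213, 212, 209, 206, 208, 211, 211, 209, 207, 206, 204, 202, 200, 200, 200, 197, 191, 178, 166, 161, 160, 159, 160, 175, 198, 212, 215, 215, 216, 217, 217]
158 [211, 210, 211, 213, 214, 215, 212, 207, 206, 206, 206, 204, 203, 201, 199, 198, 198, 198, 199, 201, 197, 188, 174, 164, 160, 159, 163, 180, 201, 213, 215, 215, 216, 217, 218, 218]
165 [210, 210, 212, 214, 215, 216, 212, 208, 206, 208, 208, 208, 210, 213, 215, 215, 213, 211, 208, 204, 197, 187, 173, 164, 160, 159, 169, 192, 209, 214, 215, 216, 217, 218, 218, 217]
172 [210, 211, 213, 214, 214, 215, 211, 207, 206, 209, 208, 205, 202, 203, 205, 205, 204, 202, 203, 201, 195, 184, 171, 162, 160, 165, 182, 199, 210, 215, 216, 217, 218, 218, 218, 216]
180 [211, 212, 214, 215, 215, 214, 212, 207, 206, 209, 209, 207, 207, 209, 210, 210, 208, 207, 205, 201, 194, 182, 169, 160, 157, 161, 176, 195, 208, 214, 216, 217, 218, 218, 216, 216]
188 [211, 213, 214, 215, 215, 214, 210, 206, 206, 209, 210, 209, 211, 213, 214, 214, 212, 210, 207, 201, 192, 178, 164, 158, 157, 162, 172, 186, 202, 213, 217, 218, 218, 217, 216, 216]
[409.21   5.33  12.5 ] [546.73  45.18  12.5 ] 143.17344800968112 ang 16.162255655539425 flange from nozzle 95.12963332696287 (95.5 expected) origin [477.97  25.25  12.5 ] bmid [462.52  20.78  12.5 ]
```

View pics/w5c.png

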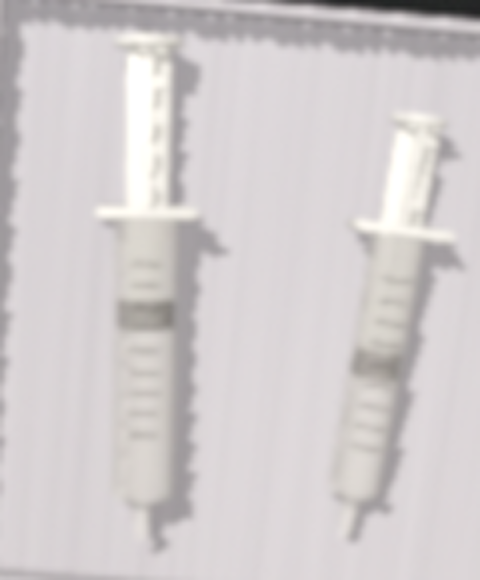

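Run:
```python
from h import *
np.set_printoptions(precision=2,suppress=True)
d=np.load('w5.npz');W=(d['arr_0'],d['arr_1'],d['arr_2'],{})
n,p,f,e=[atz(W,x,12.5) for x in ((261,205.7),(262.5,79.5),(262,123.3),(260.8,195))]
u=(p-n)/np.linalg.norm(p-n); print(n,p,f,e,np.linalg.norm(p-n),'ang',np.degrees(np.arctan2(u[1],u[0])),'fl',np.dot(f-n,u),'bmid',f-u*40, n+u*55.5)
```

```text
[408.78   8.31  12.5 ] [546.29  44.83  12.5 ] [501.62  32.94  12.5 ] [421.44  12.07  12.5 ] 142.2828634154176 ang 14.876538518108838 fl 96.0517452612045 bmid [462.96  22.67  12.5 ] [462.42  22.55  12.5 ]
```

Call:
step_arm --series '[[[0.13,0.0158,0.0019,-0.092,0,0,0],[0.13,0.0158,0.0019,-0.092,0,0,0],[0.13,0.0158,0.0019,-0.092,0,0,0],[0.13,0.0158,0.0019,-0.092,0,0,0],[0.13,0,0,0,0,0,0],[0.13,0,0,0,0,0,0],[0.13,0,0,0,0,0,0],[0.13,0,0,0,0,0,0],[0.13,0,0,0,0,0,0],[0.13,0,0,0,0,0,0]]]'

```text
clock: 12.43
tcp_pos: [463.4, 22.8, 91.1]
ee_rot: [0.0, 0.991, 0.133, 0.001]
ft_force: [-0.8, 0.3, 1.0]
width: 40.0
```

Run:
```python
from h import *
np.set_printoptions(precision=2,suppress=True)
s=robot.read_state(); W=cam('wrist',s); im=robot.capture('wrist'); save('w6.png',im); print(s['tcp_pos'],s['width'],s['dq'],q2R(s['ee_rot'])[:,1]); np.savez('w6.npz',*W[:3])
u=np.array([np.cos(.26),np.sin(.26),0]); m=np.array([462.7,22.7,12.5])
for t in (-55.5,0,40,85.5): print(t,proj(W,m+t*u))
look('big_syringe',('wrist',))
```

```text
[463.44  22.79  91.06] 40.04602258457735 [ 0.    0.01  0.   -0.   -0.    0.  ] [ 0.26 -0.96  0.  ]
-55.5 [258.63 263.05]
0 [259.19 201.69]
40 [259.63 153.3 ]
85.5 [260.17  93.39]
big_syringe wrist s0.65 bb [241.5  93.7 280.  262.3] c [258.2 178.6] rect [[242.0, 92.0], [275.0, 92.0], [275.0, 262.0], [242.0, 262.0]]
```

View pics/w6.png

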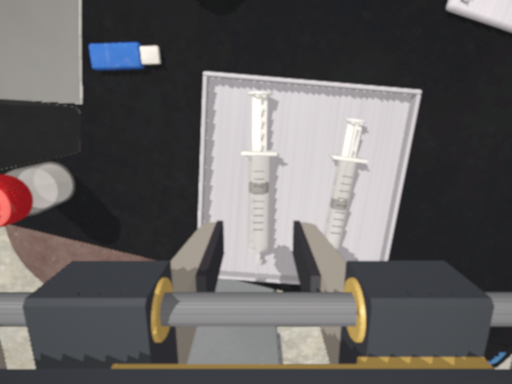

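View agrees with the prediction (nozzle 260,262; flange 259,154; plunger 260,93), which confirms pose and height.

Call:
step_arm --series '[[[0.13,-0.002,0,-0.09,0,0,0],[0.13,0,0,-0.09,0,0,0],[0.13,0,0,-0.06,0,0,0],[0.13,0,0,-0.035,0,0,0],[0.13,0,0,0,0,0,0],[0.13,0,0,0,0,0,0],[0.13,0,0,0,0,0,0],[0.13,0,0,0,0,0,0],[0.13,0,0,0,0,0,0]]]'

```text
clock: 13.28
tcp_pos: [462.9, 22.8, 8.2]
ee_rot: [0.0, 0.991, 0.133, 0.001]
ft_force: [0.2, -1.3, 0.2]
width: 40.4
```

Call:
step_arm --series '[[[0.13,0,0,-0.008,0,0,0],[0.13,0,0,0,0,0,0],[0.13,0,0,0,0,0,0],[0.5,0,0,0,0,0,0],[0.7,0,0,0,0,0,0],[1,0,0,0,0,0,0],[1,0,0,0,0,0,0],[1,0,0,0,0,0,0],[1,0,0,0,0,0,0],[1,0,0,0,0,0,0],[1,0,0,0,0,0,0],[1,0,0,0,0,0,0],[1,0,0,0,0,0,0]]]' --grip_force 15

```text
clock: 14.37
tcp_pos: [462.1, 22.8, 4.9]
ee_rot: [-0.0, 0.991, 0.133, -0.0]
ft_force: [-0.9, 0.3, -0.1]
width: 18.1
```

Call:
step_arm --series '[[[1,0,0,0.05,0,0,0],[1,0,0,0.1,0,0,0],[1,0,0,0.13,0,0,0],[1,0,0,0.13,0,0,0],[1,0,0,0.13,0,0,0],[1,0,0,0.11,0,0,0],[1,0,0,0,0,0,0],[1,0,0,0,0,0,0]]]'

```text
clock: 15.03
tcp_pos: [463.3, 22.8, 201.7]
ee_rot: [0.0, 0.991, 0.133, 0.002]
ft_force: [0.1, 0.0, -1.0]
width: 18.7
```

Call:
step_arm --series '[[[1,0.04,-0.025,0,0,0,0.5],[1,0.08,-0.05,0,0,0,1],[1,0.08,-0.05,0,0,0,1],[1,0.08,-0.05,0,0,0,1],[1,0.08,-0.05,0,0,0,1],[1,0.08,-0.05,0,0,0,1],[1,0.08,-0.05,0,0,0,1],[1,0.08,-0.05,0,0,0,1],[1,0.08,-0.05,0,0,0,1],[1,0.04,-0.025,0,0,0,1],[1,0.018,-0.007,0,0,0,1],[1,0,0,0,0,0,1],[1,0,0,0,0,0,1],[1,0,0,0,0,0,0.43],[1,0,0,0,0,0,0],[1,0,0,0,0,0,0],[1,0,0,0,0,0,0],[1,0,0,0,0,0,0],[1,0,0,0,0,0,0],[1,0,0,0,0,0,0]]]'

```text
clock: 16.7
tcp_pos: [683.5, -114.3, 199.8]
ee_rot: [-0.0, 0.711, 0.703, -0.0]
ft_force: [0.3, 0.5, 0.5]
width: 18.5
```

Run:
```python
from h import *
np.set_printoptions(precision=3,suppress=True)
s=robot.read_state(); W=cam('wrist',s); im=robot.capture('wrist'); save('w7.png',im); Rt=q2R(s['ee_rot']); print(s['tcp_pos'],s['width'],s['dq'],Rt,s['joint_positions'])
a,b=robot.capture('scene'),robot.capture('side'); save('s7.png',a); save('sd7.png',b)
for l in ('big_syringe','vial'): look(l)
t=np.array(s['tcp_pos']); 
for n in ('wrist','scene','side'):
    C=cam(n,s); print(n,[proj(C,t+np.array([0,0,7.6])+Rt[:,0]*k).round(1) for k in (-55.5,0,85.5)],'vial top',proj(C,(683.8,-114.1,118)).round(1))
big=np.vstack([im[:,100:420], np.zeros((0,320,3),np.uint8)])
cr=[cv2.resize(x,(400,300)) for x in (a[110:230,290:450],b[140:260,260:420])]
save('m7.png',np.hstack([cv2.resize(im,(400,300)),np.zeros((300,0,3),np.uint8)]+cr[:1]) if 0 else np.vstack([np.hstack(cr),np.hstack([cv2.resize(im,(400,300)),np.zeros((300,400,3),np.uint8)])]))
```

```text
[ 683.451 -114.342  199.812] 18.527418886311306 [ 0.    -0.004  0.    -0.002  0.001 -0.002] [[ 0.011  1.    -0.   ]
 [ 1.    -0.011 -0.   ]
 [-0.    -0.    -1.   ]] [-0.168  0.471  1.488 -0.     1.183 -0.156]
big_syringe scene s0.57 bb [335.7 133.8 402.  157.7] c [368.3 144.5] rect [[335.5, 141.6999969482422], [338.70001220703125, 129.89999389648438], [400.0, 146.60000610351562], [396.79998779296875, 158.39999389648438]]
big_syringe side s0.69 bb [318.3 173.2 347.2 200.3] c [336.1 186.6] rect [[317.0, 175.39999389648438], [322.29998779296875, 169.10000610351562], [349.29998779296875, 192.10000610351562], [344.0, 198.39999389648438]]
big_syringe wrist s0.87 bb [230.5  74.6 286.2 292.9] c [257.4 190.5] rect [[230.0, 75.0], [284.0, 75.0], [284.0, 292.0], [230.0, 292.0]]
big_syringe wrist s0.45 bb [ 25.1  95.6 135.9 125.2] c [ 83.4 111.7] rect [[26.799999237060547, 100.5], [134.39999389648438, 93.9000015258789], [136.0, 119.4000015258789], [28.399999618530273, 126.0]]
vial scene s0.49 bb [362.4 181.8 377.4 204.5] c [367.6 190.9] rect [[361.1000061035156, 200.5], [363.20001220703125, 179.5], [373.6000061035156, 180.60000610351562], [371.5, 201.60000610351562]]
vial side s0.73 bb [226.2 237.3 264.9 263.9] c [246.  250.3] rect [[224.60000610351562, 256.29998779296875], [262.29998779296875, 236.60000610351562], [266.20001220703125, 244.1999969482422], [228.5, 263.8999938964844]]
vial side s0.63 bb [321.7 207.9 334.2 226.3] c [327.9 219. ] rect [[321.79998779296875, 226.5], [324.20001220703125, 209.3000030517578], [333.8999938964844, 210.6999969482422], [331.3999938964844, 227.89999389648438]]
wrist [array([257.9, 329.2]), array([257.9, 243.9]), array([258.1,  82.7])] vial top [258.3 200.4]
scene [array([400.1, 155.7]), array([374.4, 147.6]), array([338.4, 136.2])] vial top [367.1 181.8]
side [array([348.6, 200.3]), array([332.5, 185.3]), array([310.2, 164.3])] vial top [327.7 211.9]
```

View pics/m7.png

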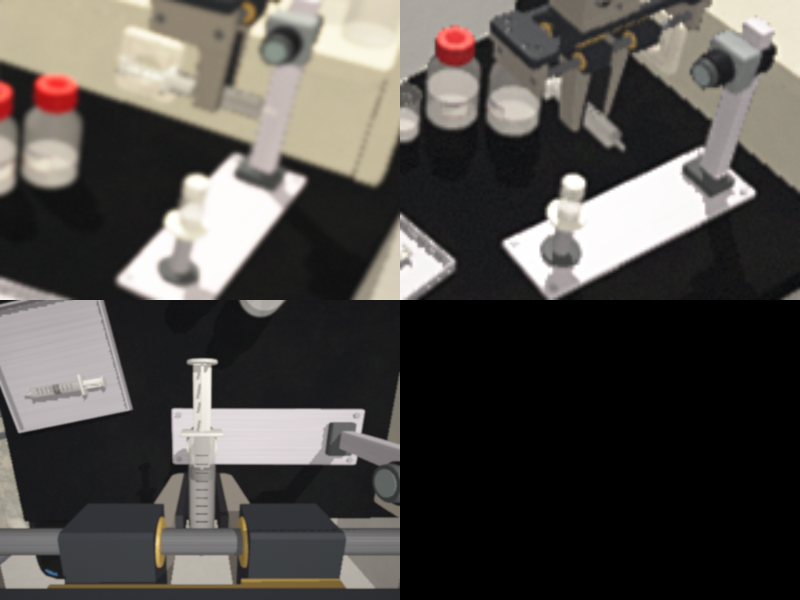

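Composite view: vial stands upright on the pedestal (scene 367,182 top, as predicted), syringe held above it, nozzle to the robot's right; small syringe still in the tray. Now I check tilt from the flange and thumb plate.

Run:
```python
from h import *
np.set_printoptions(precision=1,suppress=True)
s=robot.read_state(); W=cam('wrist',s); Rt=q2R(s['ee_rot']); t=np.array(s['tcp_pos'])
for dz in (5.6,7.6,9.6):
  for tilt in (-.05,0,.05):
    f=lambda k,y=0,z=0: proj(W,t+np.array([0,0,dz])+Rt[:,0]*(k*np.cos(tilt)-z*np.sin(tilt))+np.array([0,0,k*np.sin(tilt)+z])+Rt[:,1]*y)
    print(dz,tilt,'thumb',f(85.5),'flange L/R',f(40,-14),f(40,14),'k=20 sides',f(20,-9.5),f(20,9.5))
# torque-free side check: syringe outline in colour
im=cv2.imread('pics/w7.png'); g=cv2.cvtColor(im,6)
for c in (234,282): print(c,list(zip(range(160,185),g[160:185,c].tolist())))
print(list(zip(range(68,90),g[68:90,258].tolist())))
i=im[60:260,205:311]; cv2.imwrite('pics/w7c.png',cv2.resize(i,None,fx=3,fy=3))
b=cv2.imread('pics/sd7.png')[155:210,295:360]; a=cv2.imread('pics/s7.png')[125:170,325:410]
h=[cv2.resize(x,(400,300),interpolation=cv2.INTER_CUBIC) for x in (a,b)]; cv2.imwrite('pics/m8.png',np.hstack([cv2.resize(i,(318,600)),np.vstack(h)]))
```

```text
5.6 -0.05 thumb [258.1  84.1] flange L/R [232.1 172.3] [283.9 172.4] k=20 sides [240.8 208.2] [275.1 208.2]
5.6 0 thumb [258.1  83. ] flange L/R [231.8 172.9] [284.2 172.9] k=20 sides [240.7 208.7] [275.2 208.7]
5.6 0.05 thumb [258.1  82.4] flange L/R [231.5 173.7] [284.5 173.7] k=20 sides [240.6 209.3] [275.3 209.3]
7.6 -0.05 thumb [258.1  83.7] flange L/R [231.8 173. ] [284.2 173. ] k=20 sides [240.6 209.3] [275.3 209.3]
7.6 0 thumb [258.1  82.7] flange L/R [231.5 173.6] [284.5 173.6] k=20 sides [240.5 209.8] [275.4 209.8]
7.6 0.05 thumb [258.1  82. ] flange L/R [231.2 174.4] [284.8 174.5] k=20 sides [240.4 210.4] [275.5 210.4]
9.6 -0.05 thumb [258.1  83.3] flange L/R [231.5 173.7] [284.5 173.7] k=20 sides [240.4 210.4] [275.5 210.4]
9.6 0 thumb [258.1  82.3] flange L/R [231.2 174.3] [284.8 174.4] k=20 sides [240.3 210.9] [275.6 210.9]
9.6 0.05 thumb [258.1  81.6] flange L/R [230.9 175.1] [285.2 175.2] k=20 sides [240.2 211.5] [275.7 211.5]
234 [(160, 220), (161, 221), (162, 221), (163, 220), (164, 214), (165, 198), (166, 189), (167, 190), (168, 194), (169, 201), (170, 214), (171, 227), (172, 229), (173, 221), (174, 211), (175, 208), (176, 215), (177, 218), (178, 218), (179, 216), (180, 216), (181, 216), (182, 217), (183, 218), (184, 217)]
282 [(160, 219), (161, 219), (162, 219), (163, 219), (164, 213), (165, 202), (166, 197), (167, 199), (168, 203), (169, 211), (170, 226), (171, 240), (172, 240), (173, 229), (174, 216), (175, 210), (176, 216), (177, 220), (178, 219), (179, 217), (180, 217), (181, 218), (182, 219), (183, 219), (184, 218)]
[(68, 25), (69, 26), (70, 26), (71, 24), (72, 26), (73, 50), (74, 118), (75, 190), (76, 227), (77, 229), (78, 215), (79, 190), (80, 166), (81, 166), (82, 174), (83, 178), (84, 200), (85, 227), (86, 237), (87, 237), (88, 237), (89, 236)]
```

View pics/m8.png

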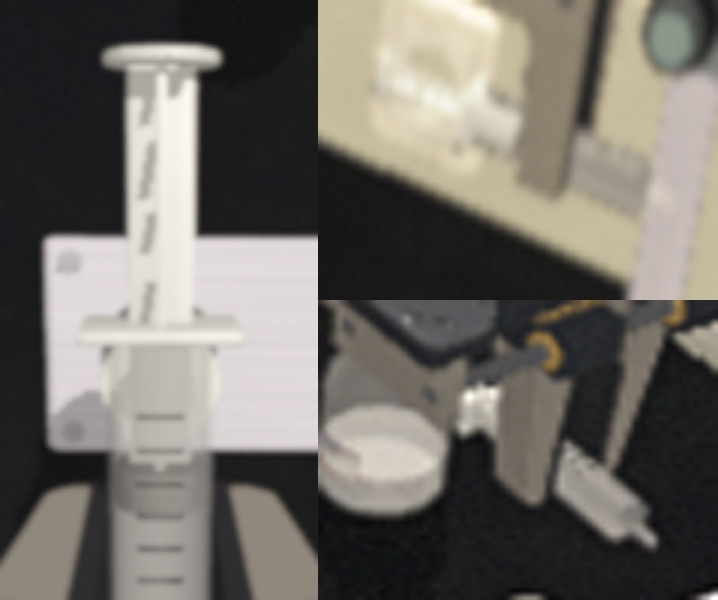

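Run:
```python
from h import *
np.set_printoptions(precision=1,suppress=True)
for n,cx,tr,fr in (('w6',259.5,(86,102),(146,162)),('w7',258,(68,90),(160,180))):
    g=cv2.cvtColor(cv2.imread(f'pics/{n}.png'),6).astype(int)
    print(n)
    for r in range(*tr): print(r,g[r,int(cx)-24:int(cx)+26].tolist()) if (n=='w7' and r in(74,76,78,80)) or (n=='w6' and r in (91,93,95)) else None
    off=(7,9) if n=='w6' else (14,17)
    for o in off:
        for sg in (-1,1): print('thumb col',sg*o,g[tr[0]:tr[1],int(cx+sg*o)].tolist())
    off=(13,15) if n=='w6' else (22,25)
    for o in off:
        for sg in (-1,1): print('flange col',sg*o,g[fr[0]:fr[1],int(cx+sg*o)].tolist())
```

```text
w6
91 [219, 219, 218, 218, 217, 216, 215, 215, 216, 216, 216, 216, 219, 224, 229, 231, 234, 237, 240, 241, 244, 247, 249, 245, 240, 237, 236, 234, 230, 225, 221, 219, 220, 220, 216, 206, 194, 191, 203, 213, 214, 209, 199, 187, 177, 175, 184, 193, 192, 183]
93 [219, 219, 218, 217, 216, 215, 215, 215, 216, 216, 216, 215, 218, 226, 231, 235, 237, 238, 235, 231, 232, 241, 248, 248, 245, 241, 238, 234, 231, 228, 225, 220, 215, 208, 201, 195, 192, 198, 209, 216, 219, 219, 219, 217, 214, 213, 214, 215, 214, 212]
95 [219, 218, 218, 217, 216, 215, 215, 216, 216, 216, 214, 214, 212, 208, 204, 201, 199, 198, 197, 201, 217, 233, 240, 233, 218, 211, 215, 223, 230, 231, 221, 202, 182, 177, 184, 191, 199, 207, 214, 217, 218, 219, 218, 218, 219, 219, 217, 215, 214, 213]
thumb col -7 [166, 178, 195, 208, 220, 237, 248, 238, 208, 198, 215, 232, 242, 245, 246, 246]
thumb col 7 [164, 164, 168, 177, 196, 219, 230, 220, 204, 202, 199, 191, 187, 189, 203, 223]
thumb col -9 [160, 165, 178, 197, 214, 231, 244, 235, 210, 201, 211, 216, 216, 216, 216, 217]
thumb col 9 [164, 166, 175, 194, 212, 220, 221, 208, 1
[... 1571 characters left out ...]
 28, 29, 33, 37, 35]
thumb col -17 [27, 27, 23, 25, 24, 25, 32, 65, 116, 151, 160, 153, 143, 123, 88, 47, 26, 26, 26, 27, 27, 26]
thumb col 17 [21, 20, 19, 21, 19, 18, 33, 89, 161, 204, 213, 202, 180, 146, 104, 59, 25, 17, 18, 23, 26, 28]
flange col -22 [220, 221, 220, 220, 212, 193, 185, 190, 195, 202, 215, 228, 230, 222, 211, 209, 215, 218, 217, 216]
flange col 22 [219, 219, 219, 218, 211, 197, 192, 198, 203, 210, 226, 241, 241, 229, 216, 210, 216, 220, 219, 217]
flange col -25 [220, 221, 221, 220, 218, 209, 199, 195, 196, 201, 213, 226, 228, 220, 210, 209, 215, 218, 217, 216]
flange col 25 [219, 219, 219, 219, 217, 211, 205, 204, 205, 211, 225, 240, 240, 229, 215, 209, 216, 220, 219, 217]
```

The thumb plate and flange rows match the in-tray view to about 0.5 mm (tilt within roughly 0.03 rad). I lower to lens height.

Call:
step_arm --series '[[[1,0.001,-0.002,-0.02,0,0,0],[1,0,0,-0.02,0,0,0],[1,0,0,-0.0185,0,0,0],[1,0,0,0,0,0,0],[1,0,0,0,0,0,0],[1,0,0,0,0,0,0],[1,0,0,0,0,0,0],[1,0,0,0,0,0,0],[1,0,0,0,0,0,0],[1,0,0,0,0,0,0],[1,0,0,0,0,0,0],[1,0,0,0,0,0,0]]]'

```text
clock: 18.15
tcp_pos: [683.8, -114.9, 182.4]
ee_rot: [0.0, 0.711, 0.703, 0.0]
ft_force: [0.2, -0.2, -0.2]
width: 18.6
```

Run:
```python
from h import *
np.set_printoptions(precision=3,suppress=True)
robot.capture('scene'); b=robot.capture('side'); robot.capture('wrist')
s=robot.read_state(); print(s['clock'],s['tcp_pos'],s['width'],s['ft_force'],s['dq'],q2R(s['ee_rot']))
look('vial',('scene','side')); A,B=cam('scene'),cam('side')
print('vial mid pred',proj(A,(683.8,-114.1,94)),proj(B,(683.8,-114.1,94)))
look('small_syringe',('scene','side'))
```

```text
18.3 [ 683.812 -114.962  182.399] 18.559210773040007 [-0.633 -0.198  0.077] [-0.001  0.     0.     0.     0.     0.   ] [[ 0.011  1.     0.   ]
 [ 1.    -0.011 -0.   ]
 [-0.     0.    -1.   ]]
vial scene s0.66 bb [360.3 183.1 377.  205.3] c [367.5 190.4] rect [[360.0, 199.8000030517578], [364.20001220703125, 178.8000030517578], [374.79998779296875, 181.0], [370.6000061035156, 201.89999389648438]]
vial side s0.64 bb [324.8 207.4 334.3 228. ] c [328.2 218.8] rect [[323.0, 210.0], [333.0, 210.0], [333.0, 227.0], [323.0, 227.0]]
vial side s0.51 bb [301.2 149.9 411.8 258.5] c [362.6 212. ] rect [[299.20001220703125, 238.6999969482422], [399.79998779296875, 140.60000610351562], [438.6000061035156, 180.39999389648438], [338.0, 278.5]]
vial mid pred [365.266 190.324] [326.481 218.513]
small_syringe scene s0.85 bb [280.2 232.7 305.4 267.2] c [291.6 250. ] rect [[275.20001220703125, 262.3999938964844], [299.29998779296875, 230.1999969482422], [307.20001220703125, 236.10000610351562], [283.0, 268.29998779296875]]
small_syringe scene s0.62 bb [234.8 204.4 251.2 211. ] c [242.1 206.8] rect [[231.60000610351562, 208.39999389648438], [233.60000610351562, 200.60000610351562], [252.89999389648438, 205.5], [250.89999389648438, 213.1999969482422]]
small_syringe side s0.71 bb [227.2 238.5 265.2 263.7] c [244.2 251.3] rect [[225.5, 259.6000061035156], [261.70001220703125, 236.89999389648438], [264.8999938964844, 242.10000610351562], [228.6999969482422, 264.70001220703125]]
```

All checks agree, and the arm is still. Handing in.

```bash
python3 -c "
from bench import robot
print(robot.job_done())"
```

```text
the job is handed in; nothing more can be done
None
```

The job is handed in at about 18 s on the robot's clock. The vial stands released on the pedestal. The big syringe is held motionless above it, level, with the nozzle to the robot's right.

**Vial:** I set it down at about (683.8, -114.1) mm with a 4 N touch and let go. The last pictures show it upright there, 1–2 pixels from where I predicted. The touch came 1–2 mm lower than the 70 mm pedestal height implied.

**Syringe:** I gripped it at the middle of the barrel (18.6 mm opening, 15 N). The gripper tip is at (683.8, -115.0, 182.4) mm, which puts the barrel axis at about 190 mm. It is square to the stand's measured angle of about -0.9°.

**Checks that were less sure:**
- **Tilt:** the wrist camera puts it within about 0.03 rad. Short, blurry edges in the scene and side cameras gave readings of opposite sign, about 0.08 and 0.03 rad. I trusted the wrist view because the syringe was picked up lying flat with the tool vertical.
- **Position along the barrel:** good to about 1–2 mm. The views disagreed slightly on where the nozzle is.

**Bench:** the small syringe showed within about 2 pixels of its starting place. I did not measure the other things again; no move went near them. I viewed 13 pictures, three over the budget of 10.

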